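# Pack the round-nosed scraper inserts in the snap-lid tub

### The job

Pull the two round-nosed scraper inserts out of the sprung clip strip one at a time, putting the first into the open tub before you pull the second, and put that in the tub too. Then press the lid onto the tub until it snaps down fully home and level, and let go. Leave the two T-shaped inserts clipped in the strip, and do not push the flowerpots about.

Things in the scene. Friction and masses are not known exactly. Their poses are not given: they have to be found in the camera images.
- strip: Aluminium clip strip screwed to the bench, 236 (its x) by 66 (its y); origin mid underside, z up. Clips at x = -84, -28, 28, 84 hold one insert each, upright (which is where varies), on a floor 10 above the bench. Two sprung rollers per clip, tops 31 above the bench, close on the shank over its foot bulge: pulling straight up takes about 12 N (under 25) in the first 5 mm, then less; free 25 mm up.
- round_a_head (a point): Round-nosed insert, one of two alike: steel head 24 wide (its x), 12 thick (its y, pinch so), top a half circle of radius 12; dark shank below 16 wide, 8 thick, 26 long with a bulge 15 thick at the foot. 72 tall, about 60 g. Point in the head on the axis, 49 above the foot's underside, 23 below the top; z up. In the strip its x lies along the strip and the point is 59 above the bench.
- round_b_head (a point): The other round-nosed insert, the same in all respects as round_a_head.
- tee_a_head (a point): T-shaped insert (one of two alike), to be left alone: same shank, height and head, but ending in a square crossbar 42 wide (along its x), 12 thick, 16 high. Point on the axis 49 above the underside of the foot.
- tee_b_head (a point): The other T-shaped insert, the same as tee_a_head.
- tub: Off-white plastic tub fixed to the bench, open on top, outside 130 (its x) by 110 (its y) by 88 high, walls and floor 5. Origin at the middle of its underside, z up. An insert standing, leaning or lying fits inside below the lid. In the middle of each long side (y = +55 and -55) a grey sprung snap nose stands out 4.5, 12 below the rim.
- tub_rim (a point): Middle of the tub's mouth at rim height, 88 above the tub's underside; axes as the tub's. The lid goes on either way round, its x along the tub's x, with clearance 3 a side in x and 2.5 in y. Its beads meet the snap noses about 11 above home; about 10 N (under 25) straight down snaps it home, its plate on the rim, where lid_grip is 32 above this point (120 above the bench).
- lid: Loose off-white lid of the tub, about 150 g, lying right way up on the bench: outside 142 (its x) by 126 (its y), flat plate whose top is 26 above its lowest edge, skirts hanging outside the tub's walls, 21 deep on the long sides, 14 on the short. Origin at the middle of the plane of its lowest edge, 53 below lid_grip.
- lid_grip (a point): Centre of the bar of the bridge handle on the lid: bar 66 long (lid's x), 12 wide (lid's y, pinch so), from 46 to 62 above the lid's lowest edge, on two end posts. Point 53 above the lid's lowest edge, 27 above the plate's top, 9 below the bar's top; axes as the lid's.
- pot_green: Small green frilled pot, 68 across the rim and 52 high, loose. Origin at the middle of its underside.
- pot_brown: Small brown frilled pot, 68 across the rim and 60 high, loose. Origin at the middle of its underside.
- pot_cream: Small cream frilled pot, 72 across the rim and 55 high, loose. Origin at the middle of its underside.
- planter: Rectangular pink planter, 65 (its x) by 110 (its y) by 60 high, loose. Origin at the middle of its underside.
Things that resemble listed ones, but are neither listed nor needed, are in the scene too. Leave any orange or turquoise look-alike of the part that bears tee_b_head alone. Leave any green look-alike of the lid alone.

How it is judged:
By the outcome, as a careful person would: the job done as asked, in the order asked, and still so for the second after the job is handed in, with the robot touching nothing.
It also fails if it takes over 72 s, if anything falls off the work surface, if the arm or the gripper's body presses on something with over 40 N, if the wrist force passes 120 N, or if a joint passes its speed limit or range.

### The arm

A 6-joint arm with a two-finger parallel gripper is mounted at the origin on the work surface. World frame = base frame: x ahead of the robot, y to its left, z up, the work surface at z = 0. Lengths are in m, angles in rad, forces in N, time in s.
With the tool pointing down it reaches from about 0.3 to 0.775 m from the base axis. Payload 14.6 kg.
Tool frame: the origin (TCP) lies midway between the tips of the shut fingers; the grasp point (between the pads) lies 19 mm behind it; z points along the fingers, y is the line along which they close (so a half turn about z gives the same grasp; the last joint's range is limited). The gripper opens to 94 mm and grips with 3 to 60 N. Pads are 16 mm wide; open, the fingers measure 119 mm over their backs; the gripper's body (75 mm by 177 mm) begins 78 mm behind the grasp point.
Start: joints at [-1.324, 0.3, 1.521, -0, 1.321, -0.067], TCP at [0.17, -0.523, 0.205] pointing down, gripper open.
Joint ranges: [-3.03, 3.03], [-0.79, 2.21], [0.23, 2.52], [-1.04, 4.18], [0, 3.07], [-2.55, 2.55]. Speed limits (rad/s): [2.22, 2.22, 2.57, 3.14, 3.14, 3.14].

### API

Orientations are given as [roll, pitch, yaw] about the fixed x, y, z axes, in that order (R = Rz(yaw) Ry(pitch) Rx(roll)).
In Python, from bench import robot, kin, imaging gives the robot as it stands. Calls block until the motion is done:
- robot.movep(position, orientation): joint-space move of the TCP to a pose.
- robot.move_l(position, speed=0.15, ori=None): straight line of the TCP; ori=None keeps the orientation; speed is the mean speed in m/s.
- robot.move_joints(angles): joint-space move.
- robot.gripper_to(opening): opening from 0.0 (shut) to 1.0 (fully open); the grip force is fixed at half the most; returns when the fingers have stopped.
- robot.sleep(seconds).
- kin.ik(position, orientation): joint angles nearest the present ones, or None.
- robot.state(): the state.
- imaging.grab_frame(name): name is "scene" or "top" or "wrist"; returns a dict with "img" (400x640x3 uint8, red, green, blue), "fovy" (degrees; the focal length in pixels is half the picture's height over the tangent of half this angle, whatever the lens; pixels are square), "cx", "cy" (the principal point, pixels), "k1" (the pictures are not rectified: a ray, as slopes to the right and down, at radius r is drawn at 1 + k1 r^2 times it, then the intrinsics apply), "R" (3x3) and "t" (3): a world point X has camera coordinates R X + t; the wrist camera has in their place "tool_from_camera" (4x4, takes a point from camera to tool coordinates, whose origin is the TCP and whose axes are the flange's). Camera axes: x right, y down, z forward; pixel columns grow to the right and rows downward; lengths in m; the calibration is good to about 2 mm. A picture is of the moment at which its call begins: read the wrist's pose just before it. There is no depth.
A pose or a line that the arm cannot do raises robot.IKError and nothing moves.
- robot.sign_off(): hands the job in; it is judged then, once.
The state is a dict: "clock": time; "joint_positions": joint angles; "dq": joint speeds; "joint_efforts": joint torques, N m; "tcp_pos": TCP position; "eef_rot": TCP orientation; "ft_force": force on the tool from outside, world axes, zero at the start; "torque": the same for the moment, N m; "width": opening from 0.0 (shut) to 1.0 (fully open); "finger_force": force on a finger pad.
Only numpy, scipy, OpenCV 4.12 (cv2) and the standard library are available. Lean on these libraries where they do the work, as an engineer would, in place of code of your own. Each camera call takes 0.05 s, during which the arm holds its last target. There are 200 camera calls.

## Working session

There is one attempt and no reset: what is moved stays moved. The work goes in short steps, each a Python script; the robot and the scene stay as the last script left them, time stands still between calls to the robot, and variables do not carry over. Pictures are saved under pics/ and viewed, at most 12 in all, crops included, and the job is handed in when it is done.

```bash
ls; mkdir -p pics; cat > h.py <<'E'
import numpy as np, cv2
from bench import robot, kin, imaging
def K(f):
    h=f["img"].shape[0]; F=h/2/np.tan(np.radians(f["fovy"])/2)
    return np.array([[F,0,f["cx"]],[0,F,f["cy"]],[0,0,1]]), np.array([f["k1"],0,0,0.])
def save(f,n): cv2.imwrite(f"pics/{n}.png",f["img"][:,:,::-1])
def pose(f,st=None):
    if "R" in f: return np.array(f["R"]),np.array(f["t"])
    T=np.eye(4);T[:3,:3]=rot(st["eef_rot"]);T[:3,3]=st["tcp_pos"]
    M=np.linalg.inv(T@np.array(f["tool_from_camera"])); return M[:3,:3],M[:3,3]
def rot(e):
    from scipy.spatial.transform import Rotation as Q
    e=np.array(e)
    return e if e.shape==(3,3) else Q.from_euler('xyz',e).as_matrix()
def ray(f,uv,st=None):
    k,d=K(f); R,t=pose(f,st)
    p=cv2.undistortPoints(np.array(uv,float).reshape(-1,1,2),k,d).reshape(-1,2)
    return -R.T@t, np.c_[p,np.ones(len(p))]@R
def plane(f,uv,z,st=None):
    c,d=ray(f,uv,st); return c+d*((z-c[2])/d[:,2])[:,None]
def proj(f,X,st=None):
    k,d=K(f); R,t=pose(f,st)
    return cv2.projectPoints(np.array(X,float).reshape(-1,1,3),cv2.Rodrigues(R)[0],t,k,d)[0].reshape(-1,2)
def wrist():
    st=robot.state(); return imaging.grab_frame("wrist"),st
E
python3 - <<'E'
from h import *
print(robot.state())
a=imaging.grab_frame("scene");b=imaging.grab_frame("top")
import pickle;pickle.dump((a,b),open("ab.pkl","wb"))
save(a,"s0");save(b,"t0")
for f in(a,b):print(-np.array(f["R"]).T@f["t"],f["fovy"],f["k1"],np.array(f["R"])[2])
E
```

```text
pics
{'clock': 0.0, 'joint_positions': array([-1.32361512e+00,  3.00465673e-01,  1.52157978e+00, -8.80657698e-06,
        1.32067487e+00, -6.65563902e-02]), 'dq': array([-0.00026581, -0.00078983,  0.00076139, -0.00078454,  0.00125682,
       -0.00197381]), 'joint_efforts': array([ 2.63013448e-03, -5.31798470e+01, -3.52729261e+01,  7.09083793e-02,
        2.43888900e-02, -9.54641678e-05]), 'tcp_pos': array([ 0.16969384, -0.52289824,  0.20488985]), 'eef_rot': array([-3.14046692e+00, -6.64865312e-05,  3.13739747e-01]), 'ft_force': array([-0.02691908,  0.33896431, -0.125949  ]), 'torque': array([ 0.00882778,  0.02693771, -0.01452249]), 'finger_force': 0.0, 'width': 1.002766603717256}
[ 1.29276885 -0.33970908  1.04091827] 42.44245228987585 -0.06894356106778683 [-0.61280448  0.23870243 -0.75332053]
[ 0.25569436 -0.03536225  1.19939341] 52.50718259873489 -0.027292141141694037 [ 2.32214622e-01  5.36582913e-04 -9.72664424e-01]
```

View pics/s0.png

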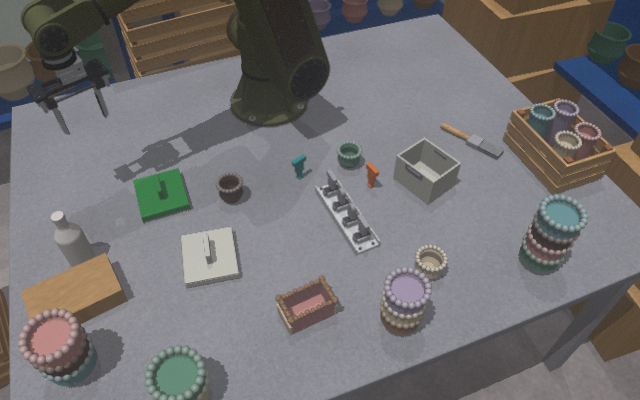

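View pics/t0.png

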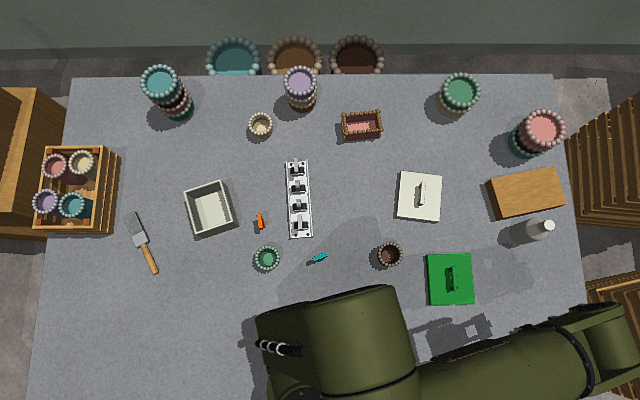

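The scene picture shows the strip around (345,215), tub (427,170), lid (210,256), and green lid (162,194). The top picture shows the strip around (299,199), tub (209,208), lid (419,197) with its bar at (421,194). Next I'll measure these by colour mask.

```bash
python3 - <<'E'
from h import *
import pickle
a,b=pickle.load(open("ab.pkl","rb"))
im=b["img"].astype(int)
for p in [(197,300),(190,410),(183,206),(210,210),(165,290),(235,305),(200,350)]: print(p,im[p])
hsv=cv2.cvtColor(b["img"],cv2.COLOR_RGB2HSV)
def rects(f,roi,z,thr,):
    x0,y0,x1,y1=roi; g=f["img"][y0:y1,x0:x1].astype(int)
    m=(g.min(2)>thr).astype(np.uint8); m=cv2.morphologyEx(m,cv2.MORPH_CLOSE,np.ones((7,7)))
    c=max(cv2.findContours(m,0,2)[0],key=cv2.contourArea)
    c=c.reshape(-1,2)+[x0,y0]
    w=plane(f,c,z)[:,:2]; r=cv2.minAreaRect((w*1000).astype(np.float32)); print(r, r[1]); return r
rects(b,(275,150,325,250),.008,165)
rects(b,(380,160,455,230),.026,165)
rects(b,(175,170,245,245),.088,150)
m=np.zeros((400,640),np.uint8)
g=cv2.resize(b["img"][145:250,170:330],None,fx=5,fy=5,interpolation=2); cv2.imwrite("pics/c1.png",g[:,:,::-1])
E
```

```text
(197, 300) [222 225 223]
(190, 410) [221 221 204]
(183, 206) [159 158 153]
(210, 210) [204 203 191]
(165, 290) [84 85 81]
(235, 305) [231 237 234]
(200, 350) [138 139 144]
((538.4244995117188, 40.2733154296875), (245.55809020996094, 66.77826690673828), 4.117034435272217) (245.55809020996094, 66.77826690673828)
((534.1849365234375, -320.7854919433594), (124.71233367919922, 140.61593627929688), 81.98059844970703) (124.71233367919922, 140.61593627929688)
((488.0827331542969, 295.561767578125), (165.4018096923828, 122.13407897949219), 18.970813751220703) (165.4018096923828, 122.13407897949219)
```

View pics/c1.png

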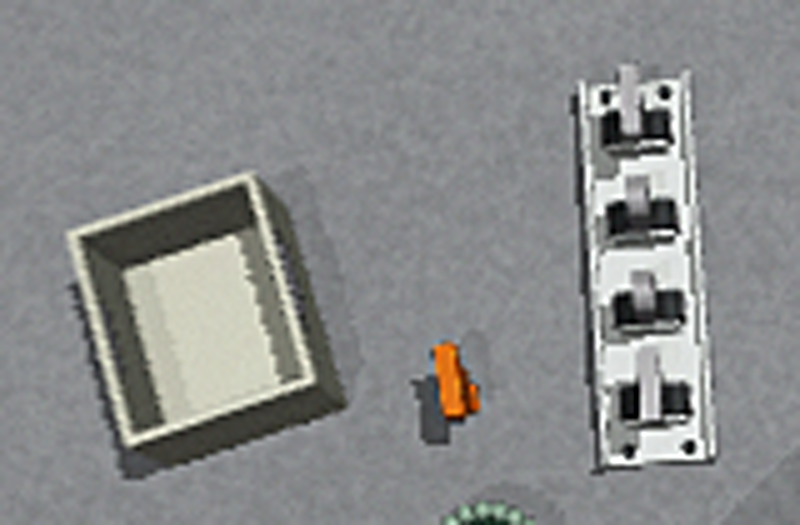

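The two middle clips hold short-headed (round) inserts and the end clips hold the T's. The tub rim corners are at crop pixels (72,235), (252,173), (312,380) and (130,445). I'll move above the strip for a closer look.

```bash
python3 - <<'E'
from h import *
import pickle
a,b=pickle.load(open("ab.pkl","rb"))
c=np.array([(72,235),(252,173),(312,380),(130,445)])/5+[170,145]-.4
w=plane(b,c,.088); print("tub",w.round(4),w.mean(0),np.linalg.norm(np.diff(w,axis=0),axis=1))
s=plane(b,np.array([(582,82),(688,72),(715,460),(600,468)])/5+[170,145]-.4,.008);print("strip",s.round(4),s.mean(0))
y=np.radians(4)
robot.movep([.47,.035,.27],[np.pi,0,y])
f,st=wrist();print(st["clock"],f["tool_from_camera"],f["fovy"]);save(f,"w1");pickle.dump((f,st),open("w1.pkl","wb"))
E
```

```text
tub [[0.5364 0.361  0.088 ]
 [0.5719 0.2602 0.088 ]
 [0.4519 0.2207 0.088 ]
 [0.4163 0.3202 0.088 ]] [0.49410001 0.29050756 0.088     ] [0.10681839 0.1263541  0.10571833]
strip [[ 0.6509  0.0802  0.008 ]
 [ 0.6568  0.0148  0.008 ]
 [ 0.416  -0.0013  0.008 ]
 [ 0.4119  0.0666  0.008 ]] [0.5338978  0.04006746 0.008     ]
2.375 [[-3.40431133e-04 -9.59004756e-01 -2.83389769e-01  8.25201957e-02]
 [ 9.99999522e-01 -6.67244457e-05 -9.75483024e-04 -2.31106705e-04]
 [ 9.16583834e-04 -2.83389966e-01  9.59004321e-01 -1.79598731e-01]
 [ 0.00000000e+00  0.00000000e+00  0.00000000e+00  1.00000000e+00]] 59.46351072020188
```

View pics/w1.png

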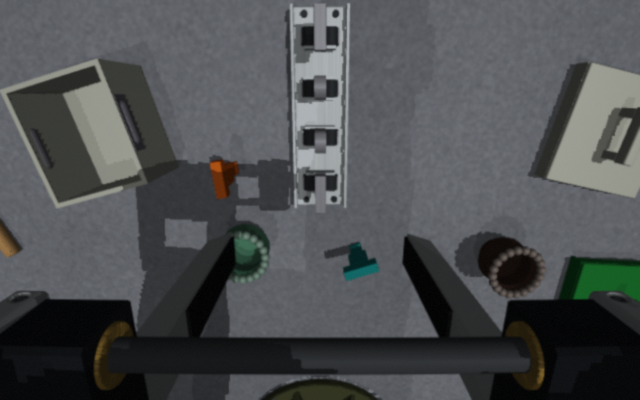

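The wrist view shows the round inserts at about (320,88) and (320,137), with the T's at (320,30) and (320,188). Strip corners are about (291,5), (349,5), (347,206), (295,206).

```bash
python3 - <<'E'
from h import *
import pickle
f,st=pickle.load(open("w1.pkl","rb"))
s=plane(f,[(290,4),(350,4),(347,207),(294,207)],.008,st);print(s.round(4),s.mean(0), np.linalg.norm(s[0]-s[3]),np.linalg.norm(s[0]-s[1]))
d=s[0]+s[1]-s[2]-s[3];print("heading",np.degrees(np.arctan2(d[1],d[0])))
# heads: grey (not white,not dark) narrow columns in rows
g=f["img"][:,:,:].astype(int).mean(2)
for r in (12,25,45,80,85,90,95,125,130,135,140,145,150,185,195,205): print(r,g[r,304:338].astype(int))
E
```

```text
[[ 0.6498  0.0802  0.008 ]
 [ 0.6545  0.0121  0.008 ]
 [ 0.4126 -0.0064  0.008 ]
 [ 0.4078  0.0636  0.008 ]] [0.53117884 0.03740759 0.008     ] 0.242569181027622 0.06826471729440778
heading 4.1519252516302965
12 [ 45  47  74 126 161 171 174 173 164 137 123 130 134 134 133 133 131 134
 135 136 133 127 137 162 170 170 172 162 114  67  46  42  42  45]
25 [ 95  95  95  95  95  94  94  95  91  91 111 127 134 135 135 133 133 135
 136 137 133 126 125 142 150 152 152 152 153 154 153 153 157 168]
45 [ 44  52  51  52  52  51  51  52  50  59  96 123 134 136 137 136 136 135
 136 138 137 127 111 115 122 122 122 122 123 122 121 110  76  78]
80 [ 55  57  49  43  43  43  41  43  45  52  82  96  99  99  99  98 100  98
  99 100  98  92  69  52  52  53  56  59  59  57  57  63  74 102]
85 [ 18  17  17  19  19  19  18  18  20  49 100 121 124 125 124 125 124 125
 126 125 125 114  71  38  33  36  38  40  41  39  37  34  35  66]
90 [ 18  18  18  21  19  19  19  18  20  41  83 104 106 105 105 105 106 105
 107 105 106  96  63  36  34  36  39  42  40  39  36  34  35  67]
95 [18 18 21 19 19 21 20 18 19 30 57 76
[... 587 characters left out ...]
56  52  51  51  52  51  53  58  74  96 107 109 109 109 108 108
 109 109 107 104  93  87  85  86  88  89  88  88  91 104 123 150]
150 [169 169 168 168 169 174 176 178 177 170 142 106  88  84  85  85  85  85
  84  85  85 104 145 162 165 166 166 166 166 167 168 166 166 166]
185 [ 41  24  22  21  20  19  19  18  18  19  44  88 112 118 121 118 116 119
 118 120 114  90  57  34  34  37  37  39  38  35  35  40  71 117]
195 [ 96  87  76  76  79  83 100 138 155 151 131 116 116 118 119 117 116 116
 118 118 117 126 147 159 162 164 161 150 139 134 135 143 153 158]
205 [113 112 107 102 100  99  97  97  97  98  98 103 110 116 118 117 115 114
 116 117 113 105  99  96  96  97  97  96  96  95  97  97  98  98]
```

```bash
cat >> h.py <<'E'
H=np.radians(4.15); S=np.array([.5325,.0388]); U=np.array([np.cos(H),np.sin(H)])
E
python3 - <<'E'
from h import *
import pickle
f,st=pickle.load(open("w1.pkl","rb"))
for k in(28,-28):
    p=S+U*k/1000; print(p,proj(f,[[*p,.082],[*p,.059]],st).round(1))
print("col->", plane(f,[(319.8,85),(319.8,137)],.08,st).round(4))
p=S+U*.028; ori=[np.pi,0,H]
robot.gripper_to(.5)
robot.movep([*p,.13],ori); robot.move_l([*p,.040],.1)
f,st=wrist();save(f,"w2")
robot.gripper_to(0); s=robot.state(); print(s["clock"],s["width"],s["finger_force"],s["ft_force"])
E
```

```text
[0.56042658 0.0408263 ] [[319.2  86.6]
 [319.2  87.1]]
[0.50457342 0.0367737 ] [[319.3 142.6]
 [319.3 139.9]]
col-> [[0.5621 0.0403 0.08  ]
 [0.5102 0.0367 0.08  ]]
5.7333 0.12827305988727933 29.999824315309525 [-0.32284121 -1.61009022 -0.86154388]
```

View pics/w2.png

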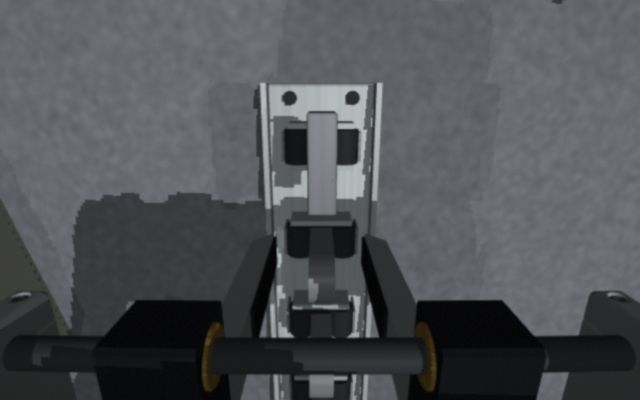

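The fingers straddle the round head at about (322,265), clear of the T at (322,160), and the width of 12 mm matches the head thickness. I'll pull it now and put it in the tub.

```bash
cat >> h.py <<'E'
T=np.array([.494,.2905]); TH=np.radians(18.4); V=np.array([np.cos(TH),np.sin(TH)])
def pull_place(k,off,zrel):
    p=S+U*k
    robot.move_l([*p,.075],.05); s=robot.state(); print("pulled",s["width"],s["ft_force"])
    robot.move_l([*p,.19],.2)
    q=T+V*off
    robot.movep([*q,.19],[np.pi,0,TH]); s=robot.state(); print(s["clock"],s["width"],s["finger_force"])
    f,st=wrist(); save(f,"tub%d"%(k*1000)); import pickle; pickle.dump((f,st),open("tub%d.pkl"%(k*1000),"wb"))
    robot.move_l([*q,zrel],.15); robot.gripper_to(.35); s=robot.state();print(s["clock"],s["ft_force"])
    robot.move_l([*q,.19],.25)
E
python3 - <<'E'
from h import *
pull_place(.028,.025,.042)
p=S-U*.026
robot.gripper_to(.5)
robot.movep([*p,.15],[np.pi,0,H]); robot.move_l([*p,.040],.1)
robot.gripper_to(0); s=robot.state(); print(s["clock"],s["width"],s["finger_force"],s["ft_force"])
a=imaging.grab_frame("top"); cv2.imwrite("pics/c2.png",cv2.resize(a["img"][145:250,170:330],None,fx=4,fy=4)[:,:,::-1])
E
```

```text
pulled 0.12292772198511719 [-0.26017985  0.34435066 -0.66236498]
8.325 0.12642998419369023 29.99966472387314
10.05 [-0.7216417  -0.73713422  0.47657742]
14.1583 0.13151823927771997 29.999932497739792 [ 0.4926401  -1.21939917  0.30779714]
```

View pics/tub28.png

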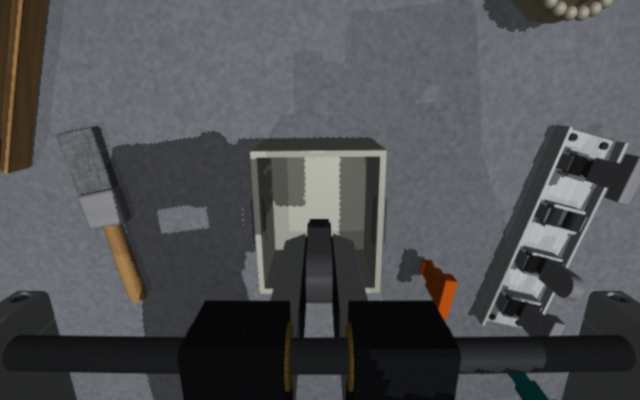

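View pics/c2.png

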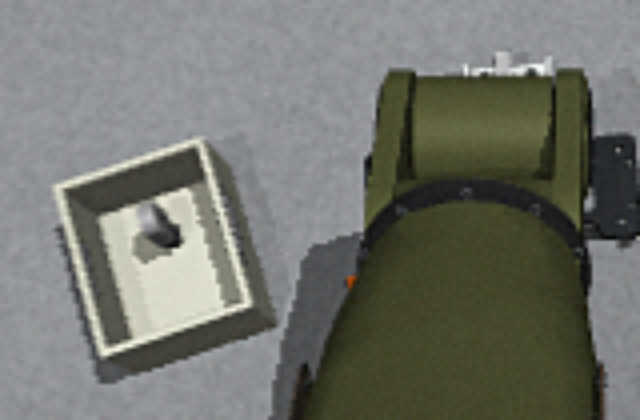

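The first insert is in the tub (c2, about (155,225)), and the second is gripped. In the tub picture the rim corners are at about (251,151), (386,151), (381,292) and (259,292). I'll place the second and compute the tub pose.

```bash
python3 - <<'E'
from h import *
import pickle
f,st=pickle.load(open("tub28.pkl","rb"))
g=f["img"].astype(int).mean(2).astype(int)
print("row200 L",list(g[200,248:272]),"\nR",list(g[200,368:392]))
print("row165 L",list(g[165,246:268]),"\nR",list(g[165,372:394])); print("row270 L",list(g[270,250:275]),"\nR",list(g[270,364:392]))
print("col270 far",list(g[140:165,275]),"col262..268 near",list(g[280:298,264]),list(g[280:298,268]),list(g[280:298,375]))
w=plane(f,[(250.5,151),(386.5,151),(381.5,292.5),(258.5,292.5)],.088,st);print(w.round(4),w.mean(0).round(4),np.linalg.norm(np.diff(w,axis=0),axis=1))
d=w[0]+w[1]-w[2]-w[3];print(np.degrees(np.arctan2(d[1],d[0])))
pull_place(-.026,-.022,.055)
# go look at the lid
robot.gripper_to(.5)
L=np.array([.534,-.3208]);lh=np.radians(-8)
q=L-np.array([np.cos(lh),np.sin(lh)])*.03
robot.movep([*q,.22],[np.pi,0,lh])
f,st=wrist();save(f,"lid");pickle.dump((f,st),open("lid.pkl","wb"));print(st["clock"],st["joint_positions"])
pickle.dump(imaging.grab_frame("top"),open("t2.pkl","wb"))
t=pickle.load(open("t2.pkl","rb"))["img"];cv2.imwrite("pics/c3.png",np.hstack([cv2.resize(t[145:250,170:330],(480,315)),cv2.resize(f["img"],(320,200))[:,:,].repeat(1,0) if 0 else cv2.copyMakeBorder(cv2.resize(f["img"],(320,200)),0,115,0,0,0)])[:,:,::-1])
E
```

```text
row200 L [np.int64(63), np.int64(62), np.int64(59), np.int64(51), np.int64(60), np.int64(82), np.int64(93), np.int64(97), np.int64(97), np.int64(96), np.int64(88), np.int64(63), np.int64(44), np.int64(37), np.int64(32), np.int64(31), np.int64(38), np.int64(41), np.int64(41), np.int64(42), np.int64(41), np.int64(43), np.int64(41), np.int64(44)] 
R [np.int64(46), np.int64(45), np.int64(45), np.int64(42), np.int64(41), np.int64(36), np.int64(33), np.int64(34), np.int64(39), np.int64(59), np.int64(108), np.int64(143), np.int64(154), np.int64(156), np.int64(155), np.int64(149), np.int64(121), np.int64(88), np.int64(77), np.int64(88), np.int64(93), np.int64(94), np.int64(96), np.int64(98)]
row165 L [np.int64(61), np.int64(61), np.int64(59), np.int64(61), np.int64(71), np.int64(88), np.int64(96), np.int64(99), np.int64(97), np.int64(97), np.int64(87), np.int64(63), np.int64(47), np.int64(42), np.int64(41), np.int64(42), np.int64(42), np.int64(41), np.int64(42), np.int64(42), np.int64(44), np.int64(50)] 
R [np.int64(43), np.int64(44), np.int64(42), np.int64(42), np.int64(43), np.int64(44), n
[... 1940 characters left out ...]
(126), np.int64(126), np.int64(128), np.int64(128), np.int64(128), np.int64(128), np.int64(130), np.int64(133), np.int64(140), np.int64(144), np.int64(146), np.int64(143), np.int64(133), np.int64(118), np.int64(110), np.int64(110), np.int64(109), np.int64(109)]
[[0.5379 0.3624 0.088 ]
 [0.5723 0.2583 0.088 ]
 [0.4503 0.2152 0.088 ]
 [0.415  0.3217 0.088 ]] [0.4939 0.2894 0.088 ] [0.10964486 0.12942297 0.11222425]
18.901471550576588
pulled 0.12611960195438873 [ 0.2920198   0.22992746 -0.86193458]
16.7667 0.12418180737871028 29.999831467866898
18.4083 [-0.24434338 -0.3302363  -0.68639105]
21.7083 [-6.20783276e-01  3.91749347e-01  1.36428745e+00  9.26635599e-05
  1.38554684e+00  1.08849007e+00]
```

View pics/c3.png

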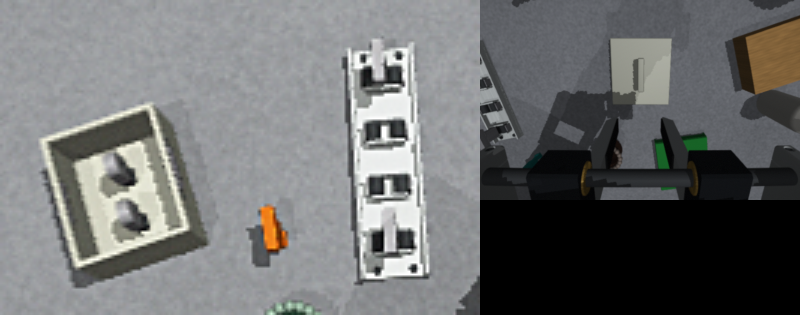

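View pics/lid.png

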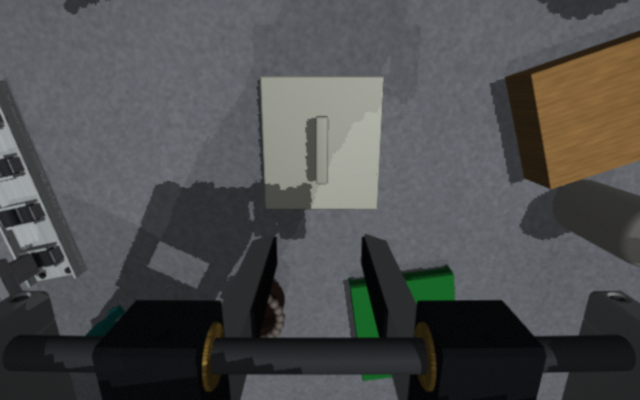

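Both inserts are in the tub and the T's are still in the strip. The lid's plate corners are at (261,77), (383,77), (378,209) and (266,209), and the bar top runs from (322,116) to (322,184). I'll measure and grasp it.

```bash
python3 - <<'E'
from h import *
import pickle
f,st=pickle.load(open("lid.pkl","rb"))
def m(c,z):
    w=plane(f,c,z,st); d=w[0]+w[1]-w[2]-w[3]; h=np.arctan2(d[1],d[0])
    print(w.mean(0).round(4),np.degrees(h),np.linalg.norm(np.diff(w,axis=0),axis=1).round(4)); return w.mean(0)[:2],h
p,h=m([(260.5,76.5),(383.5,76.5),(378.5,209.5),(265.5,209.5)],.026)
b,hb=m([(315.5,116),(328,116),(327.5,184.5),(316,184.5)],.062)
if np.linalg.norm(p-b)<.006:
    q=b if 0 else (p+b)/2; print(q,h)
    robot.gripper_to(.45)
    robot.movep([*q,.15],[np.pi,0,h]); robot.move_l([*q,.035],.1); s=robot.state(); print(s["ft_force"])
    robot.gripper_to(0); s=robot.state(); print(s["clock"],s["width"],s["finger_force"],s["ft_force"])
    robot.move_l([*q,.20],.15); s=robot.state(); print(s["clock"],s["width"],s["ft_force"],s["torque"])
    np.save("q.npy",[*q,h])
    f2,st=wrist();save(f2,"lifted");pickle.dump((f2,st),open("lifted.pkl","wb"))
E
```

```text
[ 0.5337 -0.3229  0.026 ] -7.8070752775041194 [0.1245 0.1417 0.127 ]
[ 0.5342 -0.3225  0.062 ] -7.8176964777970195 [0.0118 0.0665 0.0114]
[ 0.53394188 -0.32269532] -0.13625916854349687
[ 0.30139371  0.22958738 -0.72049555]
24.4167 0.12853476487018237 29.999307990074158 [-0.80761825 -0.11584299  1.80529311]
25.6667 0.1247786822946013 [ 0.37121145  0.25778642 -2.34108521] [ 0.03815625  0.02532716 -0.03179008]
```

View pics/lifted.png

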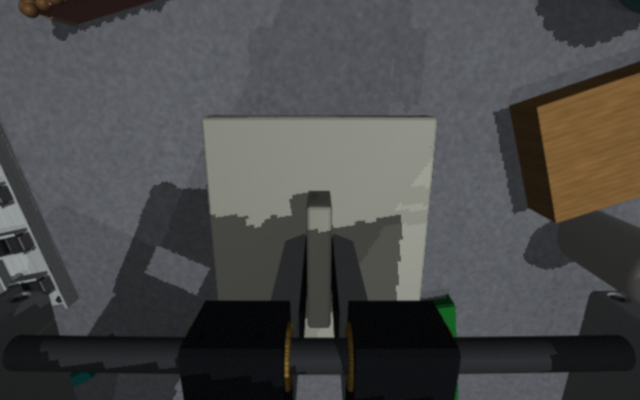

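The lid hangs level in the grip, with its far corners at (204,117) and (436,117). I'll compute its offset in the hand, refine the tub's pose from the edge profiles, and carry it over.

```bash
python3 - <<'E'
from h import *
import pickle
f,st=pickle.load(open("lifted.pkl","rb"))
w=plane(f,[(203.8,116.5),(436.2,116.5)],.191,st); h=np.load("q.npy")[2]
t=np.array(st["tcp_pos"]);R2=np.array([[np.cos(h),np.sin(h)],[-np.sin(h),np.cos(h)]])
o=(w[:,:2]-t[:2])@R2.T; print("lid corners in lid axes rel TCP",o.round(4))
f,st=pickle.load(open("tub28.pkl","rb"))
rows=[165,200,270]
L=plane(f,list(zip([250.3,252.7,257.2],rows)),.088,st)[:,:2];R=plane(f,list(zip([386.3,384.3,381.3],rows)),.088,st)[:,:2]
F=plane(f,[(275,150.7),(360,150.7)],.088,st)[:,:2];N=plane(f,[(266,293.6),(375,293.3)],.088,st)[:,:2]
print([np.degrees(np.arctan2(*(a[0]-a[-1])[::-1])) for a in(L,R)],[np.degrees(np.arctan2(*(a[0]-a[-1])[::-1]))-90 for a in(F,N)])
th=np.radians(18.6)
u=np.array([np.cos(th),np.sin(th)]);v=np.array([-u[1],u[0]])
x=((F@u).mean()+(N@u).mean())/2;y=((L@v).mean()+(R@v).mean())/2
print("size",(F@u).mean()-(N@u).mean(),(L@v).mean()-(R@v).mean(),"centre",x*u+y*v)
E
```

```text
lid corners in lid axes rel TCP [[ 0.0717  0.0606]
 [ 0.0717 -0.0612]]
[np.float64(18.811612600733543), np.float64(18.78305493047796)] [np.float64(18.308952375080125), np.float64(18.501311960287723)]
size 0.1306090979704897 0.11071877853824152 centre [0.49335669 0.28970652]
```

```bash
python3 - <<'E'
from h import *
q=np.array([.4930,.2896]); o=[np.pi,0,np.radians(18.7)]
s=robot.state(); print(s["tcp_pos"])
robot.movep([*q,.20],o); robot.move_l([*q,.132],.1); robot.sleep(.3); f0=np.array(robot.state()["ft_force"]); print("hover",f0)
for z in (.124,.120,.116,.113):
    robot.move_l([*q,z],.03); s=robot.state(); d=np.array(s["ft_force"])-f0; print(z,s["tcp_pos"].round(4),d.round(1),s["torque"].round(2))
    if np.linalg.norm(d)>6: break
print(s["clock"])
E
```

```text
[ 0.53365147 -0.3224961   0.19894164]
hover [-0.51396971 -0.65184403 -1.29363386]
0.124 [0.4929 0.2895 0.1238] [ 0.9  0.6 -0.5] [-0.01 -0.01  0.04]
0.12 [0.4929 0.2896 0.1198] [ 1.1  1.  -0. ] [-0.05  0.03  0.01]
0.116 [0.4929 0.2896 0.1158] [ 1.3  0.3 -1.1] [-0.04  0.01 -0.02]
0.113 [0.4932 0.2897 0.1132] [1.3 0.2 3.1] [-0.08 -0.19 -0.01]
30.275
```

The skirts are over the rim without load and the beads are just touching the snap noses. I'll press it home now.

```bash
python3 - <<'E'
from h import *
q=np.array([.4930,.2896])
for z in (.110,.107,.104,.102,.101,.100,.099,.098,.097):
    robot.move_l([*q,z],.03); s=robot.state(); print(z,s["tcp_pos"].round(4),s["ft_force"].round(1),s["torque"].round(2),round(s["width"],3))
    if s["ft_force"][2]>22 and z<.1025: break
print(s["clock"])
E
```

```text
0.11 [0.4936 0.2898 0.1107] [1.1 1.  5.1] [-0.06 -0.3   0.02] 0.125
0.107 [0.4934 0.2897 0.1072] [ 4.3 -0.1  0.4] [ 0.12 -0.76  0.02] 0.127
0.104 [0.4927 0.2893 0.1032] [ 3.8 -0.4 -6.2] [-0.08 -0.81  0.07] 0.123
0.102 [0.4928 0.2895 0.102 ] [-0.8 -1.8  1.5] [-0.26  0.   -0.02] 0.124
0.101 [0.4929 0.2895 0.102 ] [-5.9 -4.4 11. ] [-0.76  0.88 -0.03] 0.123
0.1 [0.4929 0.2895 0.1019] [-9.8 -7.  22. ] [-1.29  1.74 -0.  ] 0.129
0.099 [0.493  0.2896 0.1018] [-13.8  -8.5  30.4] [-1.7   2.38 -0.04] 0.125
32.025
```

It snapped and hit a hard stop at 0.102, which is the expected home height for this grip. I'll unload, release and verify.

```bash
python3 - <<'E'
from h import *
q=np.array([.4930,.2896])
robot.move_l([*q,.102],.03); robot.gripper_to(.3); robot.move_l([*q,.22],.15)
robot.movep([.40,-.12,.3],[np.pi,0,0])
a=imaging.grab_frame("scene");b=imaging.grab_frame("top");print(robot.state()["clock"])
cv2.imwrite("pics/fin.png",np.hstack([cv2.resize(a["img"][120:270,290:490],(440,330)),cv2.resize(b["img"][145:255,170:290],(360,330))])[:,:,::-1])
m=(b["img"][165:250,175:250].astype(int).min(2)>150).astype(np.uint8)
c=max(cv2.findContours(m,0,2)[0],key=cv2.contourArea).reshape(-1,2)+[175,165]
print(cv2.minAreaRect((plane(b,c,.093)[:,:2]*1000).astype(np.float32)))
E
```

```text
35.3667
((495.9457702636719, 292.53668212890625), (147.02098083496094, 125.34955596923828), 18.837081909179688)
```

View pics/fin.png

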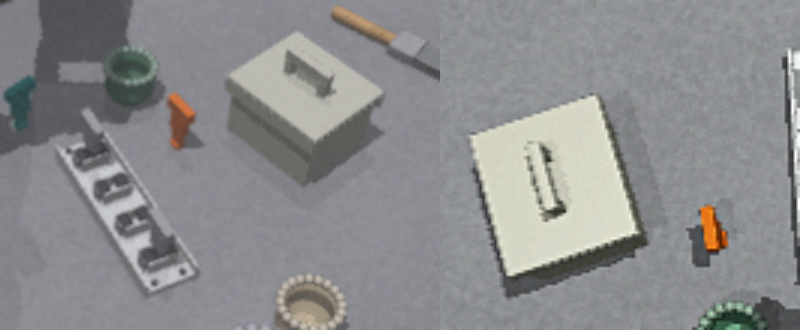

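The lid sits level and fully down on the tub (left view around (305,85)). The T's are still clipped and the pots haven't moved, so I'll hand the job in.

```bash
python3 -c "
from bench import robot
print(robot.sign_off())"
```

```text
the job is handed in; nothing more can be done
None
```

I put both round-nosed inserts in the tub one at a time, snapped the lid home and level, left the T-shaped inserts clipped and the pots where they were, and handed the job in at about 35 s on the clock.

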